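# Change over the module testers

### The arm

A 6-joint arm with a two-finger parallel gripper is mounted at the origin on the work surface. World frame = base frame: x ahead of the robot, y to its left, z up, the work surface at z = 0. Lengths are in mm, angles in rad, forces in N, time in s.
With the tool pointing down it reaches from about 400 to 925 mm from the base axis. Payload 12.5 kg.
Tool frame: the origin (TCP) lies on the mounting face of the last link; the fingertips stand 190 mm ahead of it and the grasp point (between the pads) lies 171 mm ahead of it (env.tcp_to_tips is the distance from the TCP to the fingertips, in mm); x points along the fingers, y is the direction in which the jaws open and shut, and the axes are right-handed (so a half turn about x gives the same grasp; the last joint's range is limited). The gripper opens to 95 mm and grips with 3 to 60 N. Pads are 20 mm wide; open, the fingers measure 119 mm over their backs; the gripper's body (75 mm by 180 mm) begins 59 mm behind the grasp point.
Start: joints at [1.114, 0.491, 1.559, -0, 1.092, -0.106], TCP at [214.757, 586.945, 404.761] pointing down, gripper open.
Joint ranges: [-3.1, 3.1], [-0.84, 2.19], [0.05, 2.79], [-1.13, 4.28], [0.06, 2.93], [-2.69, 2.69]. Speed limits (rad/s): [2.22, 2.22, 2.79, 3.14, 3.14, 3.14].

### API

Orientations are given as [roll, pitch, yaw] about the fixed x, y, z axes, in that order (R = Rz(yaw) Ry(pitch) Rx(roll)).
In Python, from cell import monitor, cams, job, env gives the robot as it stands. The module is installed in compiled form; this text tells all that it offers.
- The arm moves only by the tool apply_moves, never from a script. Its argument "series" is a list of rows, each a list of 3 entries, a list of its own where there are three numbers: the closure, from -1 (fully open) to 1 (shut), so that 0 is half open, then the shift along the tool's x, y, z in cm, then the turn about the tool's x in rad. A call has 1 to 20 rows; each row is the pose to reach, as a shift and turn from the pose commanded when the call began, along the tool's axes at that moment; what a row does not reach only later rows make up. A row lasts 1/8 s, in which the tool goes at most 62.5 mm and 10.7 degrees, less where a joint would pass 70% of its speed; a pose out of reach is approached as far as the arm can. A call with a gripper value outside its range is refused whole. The fingers move at their own pace and stop on an object; the grip force is fixed at half the most. Time passes only in rows, so rows that repeat a pose let the fingers close. It gives the time, the measured TCP pose, the force and the opening at its end, in the units of the state.
- monitor.state(): the state, without advancing time (a new reading comes with each control period).
- cams.read_camera(name): name is "scene" or "top" or "wrist"; returns a dict with "image" (384x512x3 uint8, red, green, blue), "fx", "fy", "cx", "cy" (pixels), "position" and "orientation" of the camera in the world. Camera axes: x right, y down, z forward; pixel columns grow to the right and rows downward; lengths in mm; the calibration is good to about 2 mm. A picture is of the moment at which its call begins. There is no depth.
- job.job_done(): hands the job in, once; it reports no verdict.
The state is a dict: "t": time; "joints": joint angles; "qvel": joint speeds; "tau": joint torques, N m; "eef_pos": TCP position; "tcp_rot": TCP orientation; "ft_force": force on the tool from outside, world axes, zero at the start; "moment": the same for the moment, N m; "opening": opening from 0.0 (shut) to 1.0 (fully open).
Only numpy, scipy, OpenCV 4.12 (cv2) and the standard library are available. Lean on these libraries where they do the work, as an engineer would, in place of code of your own. Each camera call takes 0.05 s, during which the arm holds its last target. There are 200 camera calls.

### The job

Get the testers ready for the changeover: lower the clear sliding sash with the yellow handle until it is fully shut, so that its test can start, and raise the sash with the red handle all the way up, so that its tested module can be taken out. Leave the sash with the black handle as it is, and let go of both handles.

Things in the scene. Friction and masses are not known exactly. Their poses are not given: they have to be found in the camera images.
- handle_yellow (a point): Centre of the YELLOW grip bar atop a tester's clear sash. Bar: level along this point's y, 86 mm long, 14 thick (x), 16 high, on 10 mm uprights 36 either side, 45 above the sash; free all round. Pinch it across x, from above, at its middle. x: level, square to the sash, into the box; z: up. The sash slides straight up and down 90 mm: point 175 above the bench fully shut, 265 fully open (stops).
- handle_red (a point): Centre of the RED grip bar of an identical tester's sash: same sizes, axes, heights. Starts shut or at most half open (yellow: half open or more). A sash weighs about 0.25 kg and friction keeps it where it is left: some 9 N to raise it, 4 N to lower it.
- handle_black (a point): Centre of the BLACK grip bar of a third, identical tester's sash; starts at any height. The three testers are grey boxes fixed to the bench side by side in any order, some 270 mm apart, turned up to 13 degrees; 160 deep, 170 wide, 130 high with a clear roof, the sash in channels (up to 140 high) on the face towards the robot.

How it is judged (in metres and radians):
At the end, for the whole second after the job is handed in: The yellow-handled sash is shut to within 12 mm of its lower stop (bar below 187 mm), the red-handled sash is open to within 12 mm of its upper stop (bar above 253 mm), and the black-handled sash is within 12 mm of where it started (height (world z) of handle_yellow below 0.187 m and height (world z) of handle_red above 0.253 m and distance of handle_black from where it was at the start of the episode below 0.012 m); the robot touches nothing.
It fails at once if the black-handled sash is moved by more than 12 mm (distance of handle_black from where it was at the start of the episode above 0.012 m).
It also fails if it takes over 51 s, if anything falls off the work surface, if the arm or the gripper's body presses on something with over 40 N, if the wrist force passes 120 N, or if a joint passes its speed limit or range.

## Working session

There is one attempt and no reset: what is moved stays moved. The work goes in short steps, Python scripts to look and compute and a tool call to move; the robot and the scene stay as the last step left them, time stands still between calls to the robot, and variables do not carry over. Pictures are saved under pics/ and viewed, about 8 in all and at most 12, crops included, and the job is handed in when it is done.

Besides the shell and the picture viewer there is one more tool, called after "Request:" as name(argument=value, ...), one argument or row to a line, values as JSON. apply_moves: Moves the arm, as the interface text tells. Its arguments: {"type":"object","properties":{"series":{"type":"array"}},"required":["series"]}

```bash
mkdir -p pics; python3 - <<'E'
from cell import monitor,cams
import cv2,numpy as np
s=monitor.state();print(s)
ims=[]
for n in("scene","top"):
    c=cams.read_camera(n);cv2.imwrite(f"pics/{n}0.png",c["image"][...,::-1]);print(n,{k:v for k,v in c.items() if k!="image"})
E
```

```text
{'t': 0.0, 'joints': array([ 1.11445480e+00,  4.91547528e-01,  1.55947660e+00, -2.75155456e-05,
        1.09164976e+00, -1.05609091e-01]), 'qvel': array([ 0.00156379,  0.00046769,  0.00129389, -0.00092998, -0.00075694,
        0.00148581]), 'tau': array([ 1.46966773e-03, -6.12631989e+01, -2.58191925e+01,  6.93211821e-02,
        4.80166334e-02, -8.11672999e-05]), 'eef_pos': array([214.70925226, 586.91989322, 404.15974944]), 'tcp_rot': array([-1.65383942,  1.56971482, -2.00455915]), 'ft_force': array([-0.87416638, -0.6007349 ,  0.36327721]), 'moment': array([ 0.03678043, -0.00697267,  0.00185216]), 'opening': 1.001291779004406}
scene {'fx': 367.93580856299246, 'fy': 367.93580856299246, 'cx': 260.62118963626347, 'cy': 194.65554333694655, 'position': array([1120.17809219, -282.86498005,  845.39084439]), 'orientation': array([-2.33910738, -0.00665422,  1.11342495])}
top {'fx': 395.68082102145945, 'fy': 395.68082102145945, 'cx': 250.8729815090319, 'cy': 195.1180345087515, 'position': array([ 331.68251631,  -24.27756049, 1171.52397021]), 'orientation': array([-2.93279342e+00,  1.39922080e-03, -1.53101250e+00])}
```

View pics/scene0.png

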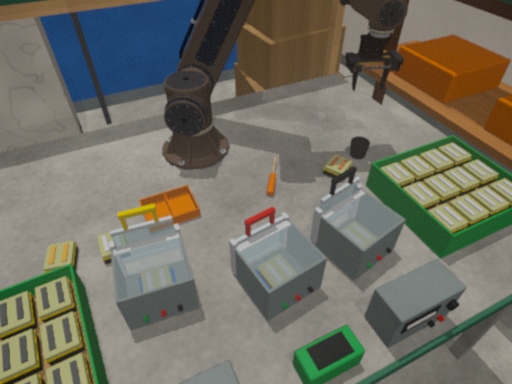

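View pics/top0.png

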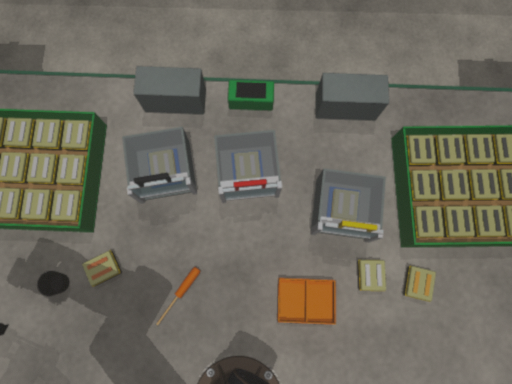

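Scene view: yellow bar near (138,217), red (260,217), black (345,180). Top view: yellow (358,226), red (250,184), black (152,180). Next I segment and triangulate them.

```bash
cat > h.py <<'E'
import numpy as np,cv2
from scipy.spatial.transform import Rotation as R
def ray(c,u):
    M=R.from_euler('xyz',c["orientation"]).as_matrix()
    d=M@np.array([(u[0]-c["cx"])/c["fx"],(u[1]-c["cy"])/c["fy"],1]);return c["position"],d/np.linalg.norm(d)
def tri(rays):
    A=sum(np.eye(3)-np.outer(d,d) for p,d in rays);b=sum((np.eye(3)-np.outer(d,d))@p for p,d in rays)
    return np.linalg.solve(A,b)
def atz(c,u,z):
    p,d=ray(c,u);return p+d*(z-p[2])/d[2]
def mask(im,col):
    h=cv2.cvtColor(im,cv2.COLOR_RGB2HSV).astype(int);H,S,V=h[...,0],h[...,1],h[...,2]
    return {'y':(H>=22)&(H<=33)&(S>190)&(V>110),'r':((H<=5)|(H>=174))&(S>170)&(V>70),'k':(V<45)}[col]
def blob(im,col,near,rad=40,close=0):
    m=mask(im,col).astype(np.uint8)
    yy,xx=np.indices(m.shape);m[np.hypot(xx-near[0],yy-near[1])>rad]=0
    n,l,st,ce=cv2.connectedComponentsWithStats(m)
    i=1+np.argmax(st[1:,4]);pts=np.argwhere(l==i)[:,::-1].astype(np.float32)
    return cv2.minAreaRect(pts),len(pts)
def ends(rect):
    b=cv2.boxPoints(rect);e=sorted([(np.linalg.norm(b[i]-b[(i+1)%4]),i) for i in (0,1)])[0][1]
    return (b[e]+b[(e+1)%4])/2,(b[(e+2)%4]+b[(e+3)%4])/2
E
python3 - <<'E'
from cell import cams
from h import *
S=cams.read_camera("scene");T=cams.read_camera("top")
for k,s,t in(('y',(138,217),(358,226)),('r',(260,217),(250,184)),('k',(345,180),(152,180))):
    a,na=blob(S["image"],k,s,30);b,nb=blob(T["image"],k,t,30)
    P=tri([ray(S,a[0]),ray(T,b[0])]);e=[atz(T,u,P[2]) for u in ends(b)];d=e[1]-e[0]
    if d[1]<0:d=-d
    print(k,a,na,b,nb,P.round(1),'len',np.linalg.norm(d),'yaw',-np.arctan2(d[0],d[1]))
E
```

```text
y ((137.8942108154297, 215.72824096679688), (17.58547592163086, 38.06965637207031), 75.0685806274414) 306 ((358.9700012207031, 225.20999145507812), (34.223968505859375, 4.38406229019165), 8.130102157592773) 129 [ 470.7 -280.   210.7] len 82.88948709982107 yaw -0.10434446406059424
r ((260.20001220703125, 216.40003967285156), (6.260990142822266, 31.304948806762695), 63.43495178222656) 151 ((250.0244140625, 182.71954345703125), (3.8651039600372314, 30.36867332458496), 83.6598129272461) 115 [573.9 -10.7 181.5] len 78.21099828184187 yaw 0.15329401600599757
k ((355.7000427246094, 155.1000213623047), (12.074767112731934, 4.919349670410156), 26.56505012512207) 35 ((139.70001220703125, 182.90000915527344), (3.7947328090667725, 3.1622774600982666), 18.434947967529297) 12 [550.7 261.2 258.5] len 9.20524101967065 yaw -0.2847865337236537
```

```bash
cat >> h.py <<'E'
def plan(s,P,yaw):
    "shift (cm, tool axes) and turn about tool x to put TCP at P with tool y along +-(cos yaw,sin yaw)"
    M=R.from_euler('xyz',s["tcp_rot"]).as_matrix()
    sh=M.T@(np.array(P)-s["eef_pos"])/10
    h=M.T@np.array([np.cos(yaw),np.sin(yaw),0]);t=np.arctan2(h[2],h[1])
    return M.round(2).tolist(),sh.round(2),[round(t,3),round(t-np.sign(t)*np.pi,3)]
E
python3 - <<'E'
from cell import monitor
from h import *
s=monitor.state()
print(plan(s,[574,-11,500],.15)); print(plan(s,[471,-280,500],-.10))
E
```

```text
([[-0.0, 0.34, 0.94], [-0.0, 0.94, -0.34], [-1.0, -0.0, -0.0]], array([ -9.54, -43.81,  54.28]), [np.float64(1.07), np.float64(-2.072)])
([[-0.0, 0.34, 0.94], [-0.0, 0.94, -0.34], [-1.0, -0.0, -0.0]], array([ -9.52, -72.61,  53.86]), [np.float64(1.32), np.float64(-1.822)])
```

Request:
apply_moves(
  series=[
    [-1,[-9.5,0,0],0],
    [-1,[-9.5,0,0],0],
    [-1,[-9.5,-43.8,54.3],1.07],
    [-1,[-9.5,-43.8,54.3],1.07],
    [-1,[-9.5,-43.8,54.3],1.07],
    [-1,[-9.5,-43.8,54.3],1.07],
    [-1,[-9.5,-43.8,54.3],1.07],
    [-1,[-9.5,-43.8,54.3],1.07],
    [-1,[-9.5,-43.8,54.3],1.07],
    [-1,[-9.5,-43.8,54.3],1.07],
    [-1,[-9.5,-43.8,54.3],1.07],
    [-1,[-9.5,-43.8,54.3],1.07],
    [-1,[-9.5,-43.8,54.3],1.07],
    [-1,[-9.5,-43.8,54.3],1.07],
    [-1,[-9.5,-43.8,54.3],1.07],
    [-1,[-9.5,-43.8,54.3],1.07],
    [-1,[-9.5,-43.8,54.3],1.07],
  ],
)

```text
t: 2.33
eef_pos: [573.7, -9.8, 500.1]
tcp_rot: [1.601, 1.57, 0.182]
ft_force: [0.1, 0.5, -0.9]
opening: 0.998
```

```bash
python3 - <<'E'
from cell import monitor,cams
from h import *
s=monitor.state();print(s['t'],s['eef_pos'],s['joints'])
c=cams.read_camera("wrist");cv2.imwrite("pics/w1.png",c["image"][...,::-1]);print({k:v for k,v in c.items() if k!="image"})
E
```

```text
2.325 [573.67747178  -9.78604639 500.08177524] [-1.32187486e-01  3.34846711e-01  1.55293202e+00  1.50077902e-04
  1.25337490e+00 -2.83903971e-01]
{'fx': 302.39312337973314, 'fy': 302.39312337973314, 'cx': 254.1163205497259, 'cy': 191.54826383305146, 'position': array([564.77415024,  54.1236718 , 480.64664296]), 'orientation': array([ 2.90395570e+00, -1.25874756e-03,  1.50697203e-01])}
```

View pics/w1.png

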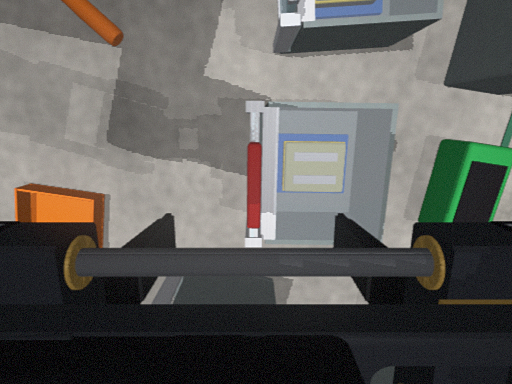

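Wrist view: the red bar is fully visible at columns 247–261, rows 142–228, centred near (254,185), with the sash to its right.

```bash
python3 - <<'E'
from cell import monitor,cams
from h import *
s=monitor.state()
W=cams.read_camera("wrist");T=cams.read_camera("top");S=cams.read_camera("scene")
a,na=blob(W["image"],'r',(254,185),60);print(a,na)
for n,C,t in(("top",T,(250,183)),("scene",S,(260,216))):
    try:
        b,nb=blob(C["image"],'r',t,30);print(n,b,nb,tri([ray(W,a[0]),ray(C,b[0])]).round(1))
    except Exception as e:print(n,e)
for z in(175,185,195):
    e=[atz(W,u,z) for u in ends(a)];d=e[1]-e[0]
    if d[1]<0:d=-d
    yaw=-np.arctan2(d[0],d[1]);m=(e[0]+e[1])/2
    print(z,np.linalg.norm(d).round(1),yaw.round(3),m.round(1),plan(s,[m[0],m[1],z+171],yaw)[1:])
E
```

```text
((253.5, 214.5), (23.0, 11.0), 90.0) 170
top attempt to get argmax of an empty sequence
scene ((260.1499938964844, 218.44998168945312), (12.332881927490234, 30.990318298339844), 71.56504821777344) 175 [585.1 -27.5 198.5]
175 25.5 0.15 [579.5 -44.1 175. ] (array([15.41,  0.04,  3.47]), [np.float64(0.001), np.float64(-3.14)])
185 24.7 0.15 [579.  -40.9 185. ] (array([14.41,  0.05,  3.14]), [np.float64(0.001), np.float64(-3.14)])
195 23.9 0.15 [578.5 -37.7 195. ] (array([13.41,  0.05,  2.82]), [np.float64(0.001), np.float64(-3.14)])
```

```bash
sed -i "s/(S>170)&(V>70)/(S>150)\&(V>35)/" h.py; python3 - <<'E'
from cell import monitor,cams
from h import *
s=monitor.state()
W=cams.read_camera("wrist")
T={'fx':395.68,'fy':395.68,'cx':250.873,'cy':195.118,'position':np.array([331.68,-24.28,1171.52]),'orientation':[-2.93279342e+00,  1.39922080e-03, -1.53101250e+00]}
a,na=blob(W["image"],'r',(254,185),60);print(a,na)
print(tri([ray(W,a[0]),ray(T,(250.02,182.72))]).round(1))
for z in(175,185,195):
    e=[atz(W,u,z) for u in ends(a)];d=e[1]-e[0]
    if d[1]<0:d=-d
    yaw=-np.arctan2(d[0],d[1]);m=(e[0]+e[1])/2
    print(z,np.linalg.norm(d).round(1),yaw.round(3),m.round(1),plan(s,[m[0],m[1],z+171],yaw)[1:])
E
```

```text
((253.64266967773438, 184.0148468017578), (12.323636054992676, 84.10978698730469), 0.7440592050552368) 1023
[574.7 -11.1 178. ]
175 89.0 0.137 [575.  -13.3 175. ] (array([15.39,  0.06,  0.3 ]), [np.float64(0.014), np.float64(-3.128)])
185 86.1 0.137 [574.7 -11.1 185. ] (array([14.39,  0.06,  0.08]), [np.float64(0.014), np.float64(-3.128)])
195 83.2 0.137 [574.4  -8.9 195. ] (array([13.39,  0.06, -0.14]), [np.float64(0.014), np.float64(-3.128)])
```

Red bar is at about (575, −11, 181), yaw 0.137. Descend and close.

Request:
apply_moves(
  series=[
    [-1,[5,0.06,0.1],0.014],
    [-1,[9,0.06,0.1],0.014],
    [-1,[12,0.06,0.1],0.014],
    [-1,[14.6,0.06,0.1],0.014],
    [-1,[14.6,0.06,0.1],0.014],
    [-1,[14.6,0.06,0.1],0.014],
    [1,[14.6,0.06,0.1],0.014],
    [1,[14.6,0.06,0.1],0.014],
    [1,[14.6,0.06,0.1],0.014],
    [1,[14.6,0.06,0.1],0.014],
    [1,[14.6,0.06,0.1],0.014],
    [1,[14.6,0.06,0.1],0.014],
    [1,[14.6,0.06,0.1],0.014],
    [1,[14.6,0.06,0.1],0.014],
  ],
)

```text
t: 4.32
eef_pos: [574.9, -11.9, 353.7]
tcp_rot: [3.079, 1.571, 1.644]
ft_force: [-0.2, -0.1, 0.1]
opening: 0.215
```

```bash
python3 - <<'E'
from cell import monitor,cams
from h import *
s=monitor.state();print(s['t'],s['eef_pos'],s['tcp_rot'],s['ft_force'],s['opening']*95)
c=cams.read_camera("wrist");cv2.imwrite("pics/w2.png",c["image"][...,::-1])
E
```

```text
4.325 [574.91632846 -11.86291498 353.69797857] [3.07864203 1.5706786  1.6438583 ] [-0.24359185 -0.0651839   0.12293699] 20.389905115718847
```

View pics/w2.png

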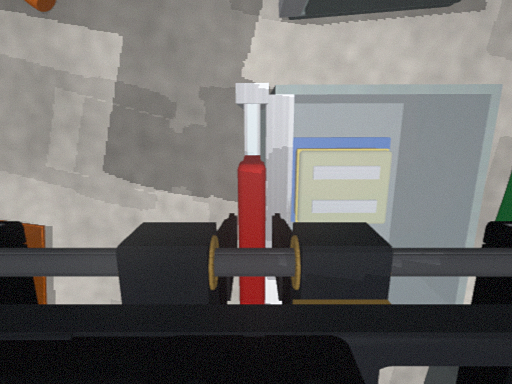

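The bar (column 252) sits centred between the jaws, which are still closing (20 mm). Keep closing, then lift partway.

Request:
apply_moves(
  series=[
    [1,[0,0,0],0],
    [1,[0,0,0],0],
    [1,[0,0,0],0],
    [1,[0,0,0],0],
    [1,[-0.5,0,0],0],
    [1,[-1.5,0,0],0],
    [1,[-2.5,0,0],0],
    [1,[-3.5,0,0],0],
    [1,[-4.5,0,0],0],
    [1,[-5,0,0],0],
    [1,[-5,0,0],0],
  ],
)

```text
t: 5.75
eef_pos: [574.2, -11.9, 404.3]
tcp_rot: [-1.653, 1.568, -3.088]
ft_force: [-9.6, -3.0, 1.6]
opening: 0.144
```

```bash
python3 - <<'E'
from cell import monitor,cams
from h import *
s=monitor.state();print(s['t'],s['eef_pos'],s['ft_force'],s['opening']*95)
W=cams.read_camera("wrist");S=cams.read_camera("scene")
cv2.imwrite("pics/s3.png",S["image"][...,::-1])
E
```

```text
5.75 [574.20477679 -11.93442275 404.26857511] [-9.59454104 -3.029585    1.6397953 ] 13.706606749401061
```

View pics/s3.png

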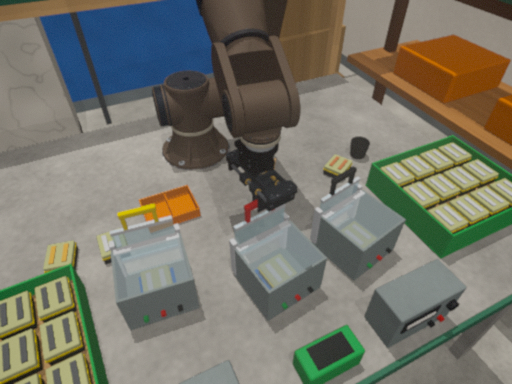

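Red sash has risen with the gripper (bar near (252,210)), held at 13.7 mm. Continue up.

Request:
apply_moves(
  series=[
    [1,[-1,-0.05,0],0],
    [1,[-2,-0.1,0],0],
    [1,[-2.6,-0.1,0],0],
    [1,[-3,-0.1,0],0],
    [1,[-3,-0.1,0],0],
  ],
)

```text
t: 6.48
eef_pos: [573.7, -12.0, 434.7]
tcp_rot: [1.077, 1.571, -0.358]
ft_force: [-7.2, -1.9, -0.4]
opening: 0.144
```

Request:
apply_moves(
  series=[
    [1,[-0.2,0,0],0],
    [1,[-0.3,0,0],0],
    [1,[-0.3,0,0],0],
  ],
)

```text
t: 6.85
eef_pos: [573.9, -12.0, 436.0]
tcp_rot: [-1.894, 1.569, 2.955]
ft_force: [-2.7, -2.7, -18.1]
opening: 0.146
```

Upper stop reached at TCP 436 mm (bar about 265 mm, −18 N). Open and rise.

Request:
apply_moves(
  series=[
    [1,[0.1,0,0],0],
    [-1,[0.1,0,0],0],
    [-1,[0.1,0,0],0],
    [-1,[0.1,0,0],0],
    [-1,[0.1,0,0],0],
    [-1,[0.1,0,0],0],
    [-1,[0.1,0,0],0],
    [-1,[0.1,0,0],0],
    [-1,[-3,0,0],0],
    [-1,[-8,0,0],0],
    [-1,[-8,0,0],0],
    [-1,[-8,0,0],0],
  ],
)

```text
t: 8.35
eef_pos: [573.7, -12.0, 516.2]
tcp_rot: [-2.009, 1.57, 2.839]
ft_force: [-0.8, -0.2, 0.1]
opening: 0.999
```

```bash
python3 - <<'E'
from cell import monitor
from h import *
s=monitor.state();print(s['t'],s['eef_pos'],s['ft_force'],s['joints'],s['opening'])
print(plan(s,[471,-280,535],-.10))
E
```

```text
8.35 [573.73900751 -12.00594384 516.16834251] [-0.80725094 -0.21700427  0.12205313] [-1.36025321e-01  3.24360030e-01  1.52634037e+00  9.59637169e-05
  1.29144079e+00 -2.72021157e-01] 0.9992669868766112
([[-0.0, 0.99, 0.14], [0.0, 0.14, -0.99], [-1.0, -0.0, -0.0]], array([ -1.88, -13.81,  25.16]), [np.float64(0.236), np.float64(-2.906)])
```

Request:
apply_moves(
  series=[
    [-1,[-1.9,-13.8,25.2],0.236],
    [-1,[-1.9,-13.8,25.2],0.236],
    [-1,[-1.9,-13.8,25.2],0.236],
    [-1,[-1.9,-13.8,25.2],0.236],
    [-1,[-1.9,-13.8,25.2],0.236],
    [-1,[-1.9,-13.8,25.2],0.236],
    [-1,[-1.9,-13.8,25.2],0.236],
  ],
)

```text
t: 9.22
eef_pos: [471.6, -280.1, 534.8]
tcp_rot: [-2.3, 1.569, 2.312]
ft_force: [0.3, 0.8, -0.4]
opening: 0.997
```

```bash
python3 - <<'E'
from cell import monitor,cams
from h import *
s=monitor.state();print(s['t'],s['eef_pos'])
W=cams.read_camera("wrist");cv2.imwrite("pics/w4.png",W["image"][...,::-1])
T={'fx':395.68,'fy':395.68,'cx':250.873,'cy':195.118,'position':np.array([331.68,-24.28,1171.52]),'orientation':[-2.93279342e+00,  1.39922080e-03, -1.53101250e+00]}
a,na=blob(W["image"],'y',(254,185),80);print(a,na)
print(tri([ray(W,a[0]),ray(T,(358.97,225.21))]).round(1))
for z in(210,220,230,240):
    e=[atz(W,u,z) for u in ends(a)];d=e[1]-e[0]
    if d[1]<0:d=-d
    yaw=-np.arctan2(d[0],d[1]);m=(e[0]+e[1])/2
    print(z,np.linalg.norm(d).round(1),yaw.round(3),m.round(1),plan(s,[m[0],m[1],z+171],yaw)[1:])
E
```

```text
9.225 [ 471.57173758 -280.07261801  534.75844802]
((247.0, 219.5), (1.0, 0.0), -90.0) 2
[ 462.2 -271.5  304.3]
210 1.1 -0.107 [ 461.  -318.5  210. ] (array([15.37, -0.65,  3.95]), [np.float64(0.006), np.float64(-3.135)])
220 1.1 -0.107 [ 461.6 -315.1  220. ] (array([14.37, -0.63,  3.6 ]), [np.float64(0.006), np.float64(-3.135)])
230 1.0 -0.107 [ 462.1 -311.8  230. ] (array([13.37, -0.6 ,  3.26]), [np.float64(0.006), np.float64(-3.135)])
240 1.0 -0.107 [ 462.7 -308.4  240. ] (array([12.37, -0.58,  2.92]), [np.float64(0.006), np.float64(-3.135)])
```

View pics/w4.png

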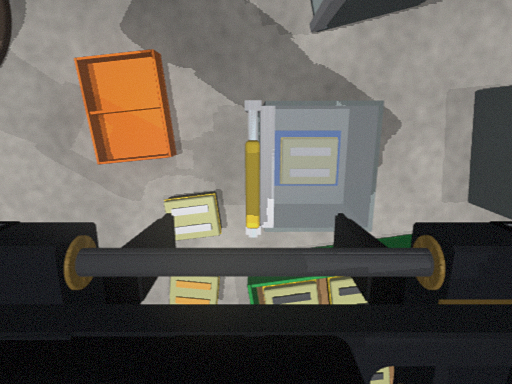

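The yellow bar is centred near (253,185), rows 141–229, in shade, so I loosen the mask and use a narrow region.

```bash
sed -i "s/(H>=22)&(H<=33)&(S>190)&(V>110)/(H>=20)\&(H<=34)\&(S>150)\&(V>60)/" h.py; python3 - <<'E'
from cell import monitor,cams
from h import *
s=monitor.state()
W=cams.read_camera("wrist")
T={'fx':395.68,'fy':395.68,'cx':250.873,'cy':195.118,'position':np.array([331.68,-24.28,1171.52]),'orientation':[-2.93279342e+00,  1.39922080e-03, -1.53101250e+00]}
a,na=blob(W["image"],'y',(253,185),60);print(a,na)
print(tri([ray(W,a[0]),ray(T,(358.97,225.21))]).round(1))
for z in(210,220,230,240):
    e=[atz(W,u,z) for u in ends(a)];d=e[1]-e[0]
    if d[1]<0:d=-d
    yaw=-np.arctan2(d[0],d[1]);m=(e[0]+e[1])/2
    print(z,np.linalg.norm(d).round(1),yaw.round(3),m.round(1),plan(s,[m[0],m[1],z+171],yaw)[1:])
E
```

```text
((251.49996948242188, 183.99996948242188), (85.99998474121094, 12.999998092651367), 90.0) 1119
[ 469.9 -279.8  215.2]
210 91.0 -0.102 [ 469.8 -281.9  210. ] (array([15.4 , -0.16,  0.26]), [np.float64(0.003), np.float64(-3.139)])
220 88.0 -0.102 [ 470.1 -279.7  220. ] (array([14.4 , -0.15,  0.03]), [np.float64(0.003), np.float64(-3.139)])
230 85.0 -0.102 [ 470.4 -277.5  230. ] (array([13.4 , -0.14, -0.19]), [np.float64(0.003), np.float64(-3.139)])
240 82.0 -0.102 [ 470.7 -275.4  240. ] (array([12.4 , -0.13, -0.41]), [np.float64(0.003), np.float64(-3.139)])
```

Yellow bar at about (470, −280, 221), yaw −0.10. Grasp it.

Request:
apply_moves(
  series=[
    [-1,[5,-0.15,0],0.003],
    [-1,[9,-0.15,0],0.003],
    [-1,[12,-0.15,0],0.003],
    [-1,[14.3,-0.15,0],0.003],
    [-1,[14.3,-0.15,0],0.003],
    [1,[14.3,-0.15,0],0.003],
    [1,[14.3,-0.15,0],0.003],
    [1,[14.3,-0.15,0],0.003],
    [1,[14.3,-0.15,0],0.003],
    [1,[14.3,-0.15,0],0.003],
    [1,[14.3,-0.15,0],0.003],
    [1,[14.3,-0.15,0],0.003],
    [1,[14.3,-0.15,0],0.003],
    [1,[14.3,-0.15,0],0.003],
    [1,[14.3,-0.15,0],0.003],
    [1,[14.3,-0.15,0],0.003],
    [1,[14.3,-0.15,0],0.003],
    [1,[14.3,-0.15,0],0.003],
  ],
)

```text
t: 11.58
eef_pos: [469.5, -280.2, 392.6]
tcp_rot: [-1.812, 1.569, 2.797]
ft_force: [-5.6, -0.6, 1.3]
opening: 0.148
```

Request:
apply_moves(
  series=[
    [1,[0.5,0,0],0],
    [1,[1.5,0,0],0],
    [1,[2.5,0,0],0],
    [1,[3.3,0,0],0],
    [1,[3.6,0,0],0],
    [1,[3.6,0,0],0],
  ],
)

```text
t: 12.32
eef_pos: [469.6, -280.3, 356.2]
tcp_rot: [-1.917, 1.569, 2.692]
ft_force: [-5.8, -1.8, -4.1]
opening: 0.143
```

Request:
apply_moves(
  series=[
    [1,[0.4,0,0],0],
    [1,[0.7,0,0],0],
    [1,[0.8,0,0],0],
    [1,[0.8,0,0],0],
  ],
)

```text
t: 12.82
eef_pos: [469.5, -280.2, 348.7]
tcp_rot: [-1.844, 1.57, 2.766]
ft_force: [-6.4, -0.9, 0.8]
opening: 0.145
```

Request:
apply_moves(
  series=[
    [1,[0.2,0,0],0],
    [1,[0.3,0,0],0],
    [1,[0.3,0,0],0],
  ],
)

```text
t: 13.2
eef_pos: [469.6, -280.2, 345.7]
tcp_rot: [-1.802, 1.57, 2.807]
ft_force: [-5.8, -1.4, 1.4]
opening: 0.146
```

No stop felt yet at 174.7 mm; creep on.

Request:
apply_moves(
  series=[
    [1,[0.2,0,0],0],
    [1,[0.3,0,0],0],
    [1,[0.3,0,0],0],
  ],
)

```text
t: 13.58
eef_pos: [469.5, -280.2, 343.2]
tcp_rot: [-1.638, 1.57, 2.972]
ft_force: [-8.5, -0.9, 8.4]
opening: 0.147
```

```bash
python3 - <<'E'
from cell import monitor,cams
s=monitor.state();print(s['eef_pos'],s['ft_force'],s['tau'].round(2))
import cv2
S=cams.read_camera("scene");cv2.imwrite("pics/s5.png",cv2.resize(S["image"][150:350,80:420,::-1],None,fx=2.3,fy=2.3))
E
```

```text
[ 469.51421775 -280.18227185  343.24643846] [-8.48654729 -0.87608012  8.35781234] [  1.92 -50.41 -22.93   1.02  -1.61   0.16]
```

View pics/s5.png

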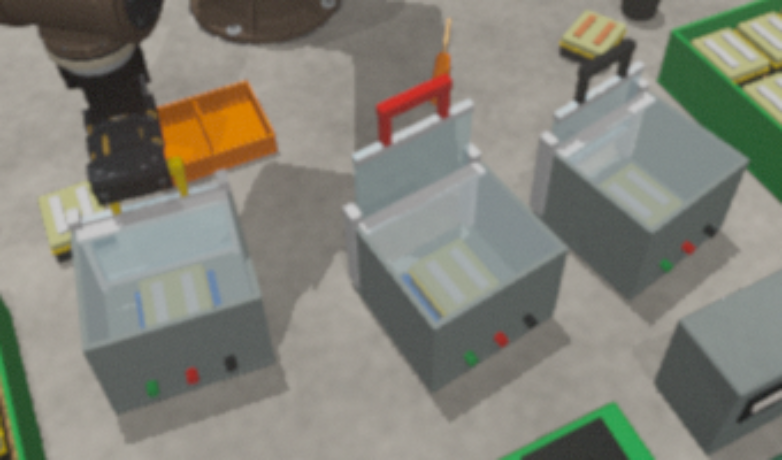

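The red sash stands fully up (bar near (415,95) in the crop) and the yellow sash top is level with its channels. Contact force is 8 N up, so it is on the lower stop. Release, rise and move clear.

Request:
apply_moves(
  series=[
    [1,[0.1,0,0],0],
    [1,[0.1,0,0],0],
  ],
)

```text
t: 13.88
eef_pos: [469.4, -280.1, 343.2]
tcp_rot: [-0.384, 1.57, -2.058]
ft_force: [-10.9, 2.7, 18.0]
opening: 0.145
```

Request:
apply_moves(
  series=[
    [-1,[0,0,0],0],
    [-1,[0,0,0],0],
    [-1,[0,0,0],0],
    [-1,[0,0,0],0],
    [-1,[0,0,0],0],
    [-1,[0,0,0],0],
    [-1,[0,0,0],0],
    [-1,[-4,0,0],0],
    [-1,[-10,0,0],0],
    [-1,[-16,0,0],0],
    [-1,[-18,0,0],0],
    [-1,[-18,0,0],0],
    [-1,[-18,0,0],0],
  ],
)

```text
t: 15.5
eef_pos: [469.8, -280.3, 520.4]
tcp_rot: [-2.148, 1.569, 2.462]
ft_force: [0.7, -1.1, -0.5]
opening: 1.003
```

```bash
python3 - <<'E'
from cell import monitor,cams
from h import *
s=monitor.state();print(s['t'],s['eef_pos'],s['ft_force'],s['opening'])
S=cams.read_camera("scene");W=cams.read_camera("wrist")
a=blob(W["image"],'y',(253,185),70);print(a)
for z in(165,175,185,195,205):print(z,np.linalg.norm(np.subtract(*[atz(W,u,z) for u in ends(a[0])])).round(1))
for k,p in(('y',(138,230)),('r',(255,190))):
    b=blob(S["image"],k,p,45);print(k,b)
cv2.imwrite("pics/s6.png",S["image"][...,::-1])
E
```

```text
15.5 [ 469.80887187 -280.25430091  520.36053394] [ 0.6576169  -1.06564463 -0.52052267] 1.0025486103984131
(((254.5, 177.5), (77.0, 11.0), 90.0), 883)
165 88.6
175 85.9
185 83.3
195 80.6
205 78.0
y (((142.3112030029297, 229.91705322265625), (17.005733489990234, 37.361083984375), 75.0685806274414), 322)
r (((260.3999938964844, 196.30001831054688), (16.994115829467773, 38.013153076171875), 63.43495178222656), 320)
```

View pics/s6.png

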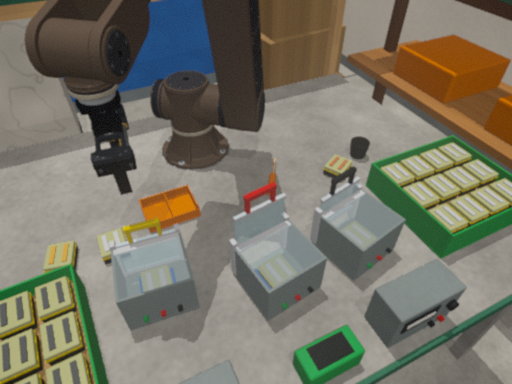

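Final view: the yellow bar is low at (142,230), the red bar high at (260,196), and black is unchanged at (345,180). The arm is clear of everything.

```bash
python3 -c "
from cell import job
print(job.job_done())"
```

```text
the job is handed in; nothing more can be done
None
```

The yellow sash is shut, the red sash is fully up, and the black one was not touched. I handed the job in at about 15.6 s; it reports no verdict.

- **Red:** I raised it until it met its upper stop, with the bar at about 265 mm and −18 N on the wrist. The last scene image still shows it fully up after release.
- **Yellow:** I lowered it until the wrist force rose to 18 N with no further movement. The grasp point was then at 172 mm, about 3 mm below the nominal 175 mm, which I put down to gripping the bar slightly off its centre. The bar's length in the last wrist view fits a height of about 175 mm.
- **Black:** I checked it only by eye in the scene image, where it sits at the same pixels, about (345,180), as at the start. My colour segmentation did not pick it up reliably, so I have no measured height for it.
- **Robot:** The gripper is open and about 150 mm above the yellow bar. The last wrist force reading was close to zero.

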